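Lower the ratchet clamp onto the plaster mould

ROBOT

A 6-joint arm with a two-finger parallel gripper is mounted at the origin on the work surface. World frame = base frame: x ahead of the robot, y to its left, z up, the work surface at z = 0. Lengths are in mm, angles in rad, forces in N, time in s.
With the tool pointing down it reaches from about 350 to 1000 mm from the base axis. Payload 7.1 kg.
Tool frame: the origin (TCP) lies at the very end of the fingers, on their centre line; the grasp point (between the pads) lies 19 mm behind it; z points along the fingers, y is the line along which they close (so a half turn about z gives the same grasp; the last joint's range is limited). The gripper opens to 85 mm and grips with 20 to 120 N. Pads are 22 mm wide; open, the fingers measure 114 mm over their backs; the gripper's body (76 mm by 85 mm) begins 54 mm behind the grasp point. The pads swing forward as they close: fully open they stand 13 mm farther back than shut.
Start: joints at [1.261, 0.423, 1.63, -0, 1.089, -0.019], TCP at [179.167, 598.752, 231.319] pointing down, gripper open.
Joint ranges: [-3, 3], [-0.9, 2.11], [0.09, 2.58], [-1.31, 4.45], [0.11, 2.69], [-2.54, 2.54]. Speed limits (rad/s): [2.39, 2.39, 3.01, 3.14, 3.14, 3.14].

INTERFACE

Orientations are given as a unit quaternion [x, y, z, w].
In Python, from cell import r gives the robot as it stands.
- The arm moves only by the tool apply_moves, never from a script. Its argument "deltas" is a list of rows, each a list of 3 entries, a list of its own where there are three numbers: the turn, a rotation vector about the world's x, y, z in rad, then the shift along the world's x, y, z in cm, then the opening, from 0 (shut) to 1 (fully open). In form: [[[rx, ry, rz], [x, y, z], jaw], ...]. A call has 1 to 8 rows; each row shifts and turns the commanded pose from where the row before left it; what a row does not reach is not made up. A row lasts 1/12 s, in which the tool goes at most 41.7 mm and 7.16 degrees, less where a joint would pass 70% of its speed; a pose out of reach is approached as far as the arm can. A call with a gripper value outside its range is refused whole. The fingers move at their own pace and stop on an object; the grip force is fixed at half the most. Time passes only in rows, so rows that do not move let the fingers close. It gives the time, the measured TCP pose, the force, the opening and the grip force at its end, in the units of the state.
- r.observe(): the state, without advancing time (a new reading comes with each control period).
- r.grab_frame(name): name is "scene" or "top" or "wrist"; returns the picture (480x640x3 uint8, red, green, blue); there is no depth.
- r.camera_model(name): a dict with "fx", "fy", "cx", "cy" (pixels), "camera_from_world" (4x4, takes a point from world to camera coordinates); the wrist camera has in their place "T_tool_cam" (4x4, takes a point from camera to tool coordinates, whose origin is the TCP and whose axes are the flange's). Camera axes: x right, y up, looking along -z (the intrinsics and any distortion apply to the point x, -y, -z); pixel columns grow to the right and rows downward; lengths in mm; the calibration is good to about 2 mm. A picture is of the moment at which its call begins: read the wrist's pose just before it. camera_model takes no time and is no camera call.
- r.close_job(): hands the job in; it is judged then, once.
The state is a dict: "t": time; "qpos": joint angles; "qvel": joint speeds; "tau": joint torques, N m; "ee_pos": TCP position; "tool_rot": TCP orientation; "force": force on the tool from outside, world axes, zero at the start; "moment": the same for the moment, N m; "gripper_width": opening from 0.0 (shut) to 1.0 (fully open); "finger_force": force on a finger pad.
Only numpy, scipy, OpenCV 4.12 (cv2) and the standard library are available. Lean on these libraries where they do the work, as an engineer would, in place of code of your own. Each camera call takes 0.05 s, during which the arm holds its last target. There are 200 camera calls.

TASK

Press down the thumb tab of the ratchet pawl until the pawl flips over and stays free of the teeth, then push the clamp lever down by its crossbar handle until its rubber foot rests on the plaster mould, and move away. Only press and push with the fingers: do not lift the lever, and leave the mould and the other things where they stand, with the pawl still flipped free.

Things in the scene. Friction and masses are not known exactly. Their poses are not given: they have to be found in the camera images.
- stand: Mould clamp fixed to the table: dark board 150 x 420 x 20 mm, origin at the centre of its underside, z up, y along it. In its plane x = 0: lever pivot at (0, 0, 0.150), axis along x, lever reaching to -y, toothed wheel of 65 mm radius; pawl pivot at (0, 0.074, 0.142), tab reaching to +y. A grey upright stands at x -0.044 to -0.020, y -0.03 to 0.10, up to z 0.17
- lever (a joint): Lever angle, rad: 0 = 60 degrees above level, growing as it goes down; at 1.047 it is level and its foot just rests on the mould. Starts at 0.08 to 0.55. Stiff pivot: it stays where it is left; 5 to 8 N at the handle moves it. With the pawl engaged the teeth (15 degrees apart) let it down by less than one tooth, then block it
- handle (a point): Centre of the lever's crossbar handle, a black rubber round bar 26 mm thick, 90 mm long, parallel to the stand's x, 190 mm from the lever pivot (about 0.31 m high at lever 0.08, 0.150 m at 1.047). Push it from above; it moves on an arc about the pivot. The lever's own bar is 20 mm thick
- foot (a point): Centre of the underside of the lever's round rubber foot (40 mm across), 110 mm from the pivot along the lever and 40 mm below the lever's centre line
- pawl (a joint): Pawl angle, rad: 0 engaged between the teeth, 0.70 fully free at its stop; at the start it may rest at up to 0.2 on a tooth's back. Flop-over pawl with a round steel weight (30 mm across) on top: it falls back to the teeth from below about 0.25, falls to the free stop by itself beyond about 0.35, and stays there. 1 to 3 N presses it
- tab (a point): Centre of the top of the pawl's thumb tab, a plain steel plate 50 mm (along the stand's x) x 34 x 6 mm on a narrow arm, 110 mm from the pawl pivot on the +y side. Engaged it is 0.186 m above the table and slopes up outwards at 22 degrees; pressed down it swings on an arc to 0.111 m when free, sloping down at 18 degrees
- mould_top (a point): Centre of the top face of the loose plaster mould, a cream block 100 x 90 x 90 mm, 0.9 kg, standing on the board under the lever; its top is 0.110 m above the table
- bowl: Bystander: small cream bowl 84 mm across, 45 mm high, origin at its underside
- cup: Bystander: clear plastic cup 72 mm across, 90 mm high, origin at its underside
- block: Bystander: small blue plastic block 50 x 22 x 30 mm high, origin at its underside
- roundel: Bystander: flat round clay-coloured disc 70 mm across, 12 mm thick, origin at its underside

How it is judged (in metres and radians):
On the way, in this order (a step that is already met when the one before it is completed fails the run):
1. the pawl is pressed free of the teeth while the lever is still up (value of joint pawl above 0.6 rad and value of joint lever below 0.88 rad), for 0.2 s.
2. the lever is pushed down until its foot rests on the mould (value of joint lever above 1.01 rad and value of joint pawl above 0.5 rad), for 0.2 s.
At the end, for the whole second after the job is handed in: The lever is down (joint above 1.01 rad, foot within about 4 mm of the mould's top) and still, the pawl is flipped free (above 0.5 rad), and the mould stands within 20 mm of where it began (all of step 2 and velocity of joint lever below 0.05 rad/s and distance of mould_top from where it was at the start of the episode below 0.02 m and linear speed of mould below 0.02 m/s); the robot touches nothing.
It fails at once if the lever is lifted above its raised position (value of joint lever below 0 rad).
It fails at once if the mould is shifted or lifted by more than 25 mm (distance of mould_top from where it was at the start of the episode above 0.025 m).
It fails at once if a bystander is shifted or lifted by more than 30 mm (distance of any of bowl, cup, block, roundel from where it was at the start of the episode above 0.03 m).
It also fails if it takes over 51 s, if anything falls off the work surface, if the arm or the gripper's body presses on something with over 40 N, if the wrist force passes 120 N, or if a joint passes its speed limit or range.

## Working session

There is one attempt and no reset: what is moved stays moved. The work goes in short steps, Python scripts to look and compute and a tool call to move; the robot and the scene stay as the last step left them, time stands still between calls to the robot, and variables do not carry over. Pictures are saved under pics/ and viewed, at most 10 in all, crops included, and the job is handed in when it is done.

Besides the shell and the picture viewer there is one more tool, called after "Emit:" as a command line: name --argument value ..., lists and objects as JSON in quotes. apply_moves: Moves the arm, as the interface text tells. Its arguments: {"type":"object","properties":{"deltas":{"type":"array"}},"required":["deltas"]}

```bash
mkdir -p pics; ls; python3 - <<'E'
from cell import r
import cv2,json
for n in("scene","top"):
    cv2.imwrite(f"pics/{n}0.png",r.grab_frame(n)[:,:,::-1])
    print(n,r.camera_model(n))
s=r.observe();print(s)
E
```

```text
pics
scene {'fx': 465.4652947608989, 'fy': 465.4652947608989, 'cx': 312.4224109119233, 'cy': 238.11030853047572, 'camera_from_world': array([[-6.80992746e-01,  7.32288297e-01, -1.65222448e-03,
         3.62521214e+02],
       [-4.28638604e-01, -3.96781834e-01,  8.11685360e-01,
         9.97756989e+01],
       [ 5.93732117e-01,  5.53460049e-01,  5.84092584e-01,
        -1.16549315e+03],
       [ 0.00000000e+00,  0.00000000e+00,  0.00000000e+00,
         1.00000000e+00]])}
top {'fx': 472.350049765815, 'fy': 472.350049765815, 'cx': 309.44845558947793, 'cy': 227.7996623884467, 'camera_from_world': array([[-2.08867350e-02, -9.99656705e-01,  1.58182191e-02,
         1.67301064e+01],
       [ 9.95931227e-01, -1.94164144e-02,  8.79999628e-02,
        -5.90099505e+02],
       [-8.76626198e-02,  1.75918903e-02,  9.95994875e-01,
        -9.64558891e+02],
       [ 0.00000000e+00,  0.00000000e+00,  0.00000000e+00,
         1.00000000e+00]])}
{'t': 0.1, 'qpos': array([ 1.26101569e+00,  4.23777203e-01,  1.63060544e+00,  1.83521980e-06,
        1.08860551e+00, -1.89913588e-02]), 'qvel': array([-0.00131993, -0.00246824, -0.00022693,  0.00041121, -0.0012685 ,
       -0.0001911 ]), 'tau': array([-8.40937410e-04, -5.58421504e+01, -2.82441956e+01, -4.16026296e-05,
        3.04275069e-03, -5.23731023e-05]), 'ee_pos': array([179.01235585, 598.30115121, 230.61864085]), 'tool_rot': array([ 1.44883303e-01,  9.89448504e-01, -6.88211981e-04, -1.14986394e-04]), 'force': array([-0.68464613,  0.55400872,  0.44688486]), 'moment': array([ 0.02806664,  0.043693  , -0.0708779 ]), 'finger_force': 0.0, 'gripper_width': 0.9963252443159228}
```

View pics/scene0.png

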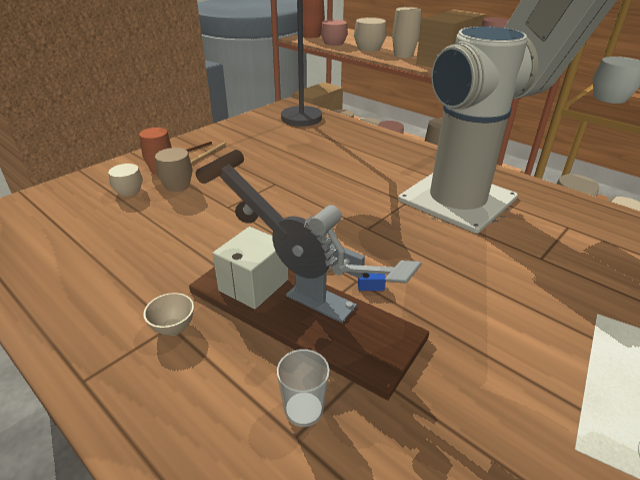

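View pics/top0.png

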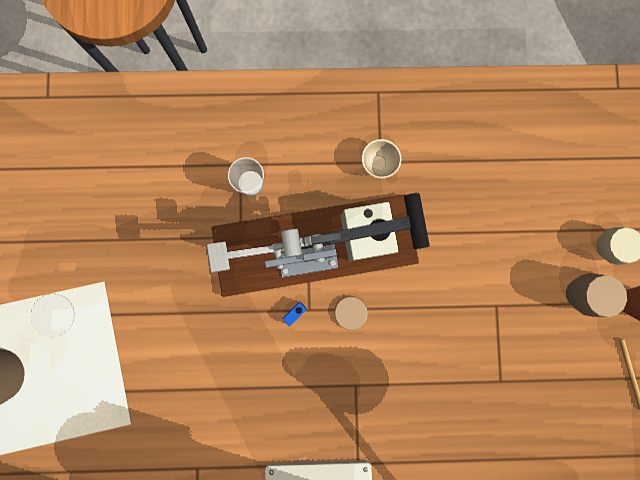

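The pictures show the stand's tab at top (218,257) / scene (403,271) and the handle at top (417,221) / scene (220,166). The board corners in the top view are near (213,227), (403,194), (418,262) and (222,296). I'll fit the pose and both joint angles from these.

```bash
cat > h.py <<'E'
import numpy as np
from cell import r
from scipy.optimize import least_squares
def proj(n,P):
    m=r.camera_model(n);T=m["camera_from_world"];p=T[:3,:3]@P+T[:3,3]
    return np.array([m["cx"]+m["fx"]*p[0]/-p[2],m["cy"]+m["fy"]*p[1]/p[2]])
def W(q,p):
    c,s=np.cos(q[2]),np.sin(q[2]);return np.array([q[0]+c*p[0]-s*p[1],q[1]+s*p[0]+c*p[1],p[2]])
def handle(l,x=0):
    a=np.pi/3-l;return [x,-190*np.cos(a),150+190*np.sin(a)]
def tab(p):
    a=np.arctan2(44,np.sqrt(110**2-44**2))-p  # tab 186 when engaged
    return [0,74+110*np.cos(a),142+110*np.sin(a)]
E
python3 - <<'E'
from h import *
obs=[("top",(213,227),lambda q:[75,210,20]),("top",(222,296),lambda q:[-75,210,20]),("top",(418,262),lambda q:[-75,-210,20]),
("scene",(428,333),lambda q:[-75,210,20]),("scene",(390,393),lambda q:[75,210,20]),
("top",(218,257),lambda q:tab(q[4])),("scene",(403,271),lambda q:tab(q[4])),
("top",(417,221),lambda q:handle(q[3])),("scene",(220,166),lambda q:handle(q[3]))]
f=lambda q:np.concatenate([proj(n,W(q,g(q)))-u for n,u,g in obs])
s=least_squares(f,[550,0,.15,.3,.05],loss='soft_l1',x_scale=[10,10,.1,.1,.1]);q=s.x
print(q,f(q).reshape(-1,2).round(1))
print("tab",W(q,tab(q[4])),"free",W(q,tab(.7)),"handle",W(q,handle(q[3])),"end",W(q,handle(1.047)))
E
```

```text
[ 5.55111589e+02 -5.12918477e+00  1.48389566e-01  5.02604666e-01
  3.60438093e-02] [[-2.9 -0.8]
 [-1.1  1.2]
 [ 0.9  1. ]
 [ 1.5 -3.8]
 [-1.3 -0.8]
 [-0.4 -0.4]
 [-0.6  0.1]
 [-0.7 -0.4]
 [-0.7  0. ]]
tab [529.04097542 169.26972284 182.33839177] free [528.58004481 172.35311002 110.70517729] handle [ 579.13860716 -165.85749938  248.43328336] end [ 583.20225021 -193.04116772  150.03753473]
```

Emit:
apply_moves --deltas '[[[0,0,0],[1.1,-1.4,0],0],[[0,0,0],[2.2,-2.7,0],0],[[0,0,0],[2.2,-2.7,0],0],[[0,0,0],[2.2,-2.7,0],0],[[0,0,0],[2.2,-2.7,0],0],[[0,0,0],[2.2,-2.7,0],0],[[0,0,0],[2.2,-2.7,0],0],[[0,0,0],[2.2,-2.7,0],0]]'

```text
t: 0.77
ee_pos: [344.9, 393.4, 231.1]
tool_rot: [0.145, 0.989, -0.0, -0.0]
force: [-0.3, 1.1, -0.1]
gripper_width: -0.003
finger_force: 0.0
```

Emit:
apply_moves --deltas '[[[0,0,0],[2.2,-2.7,0],0],[[0,0,0],[2.2,-2.7,0],0],[[0,0,0],[2.2,-2.7,0],0],[[0,0,0],[2.2,-2.7,0],0],[[0,0,0],[2.2,-2.7,0],0],[[0,0,0],[2.2,-2.7,0],0],[[0,0,0],[2.2,-2.7,0],0],[[0,0,0],[1.1,-1.4,0],0]]'

```text
t: 1.43
ee_pos: [510.8, 189.2, 231.2]
tool_rot: [0.146, 0.989, -0.0, 0.0]
force: [1.6, -0.7, 0.8]
gripper_width: 0.001
finger_force: 0.0
```

Emit:
apply_moves --deltas '[[[0,0,0],[1.0,-0.9,0],0],[[0,0,0],[0.8,-0.7,0],0],[[0,0,0],[0,0,-1.0],0],[[0,0,0],[0,0,0],0],[[0,0,0],[0,0,0],0]]'

```text
t: 1.85
ee_pos: [525.8, 177.3, 220.2]
tool_rot: [0.144, 0.99, -0.0, -0.001]
force: [-0.5, 0.2, -0.1]
gripper_width: 0.003
finger_force: 0.0
```

```bash
python3 - <<'E'
from cell import r
import cv2,numpy as np
a=r.grab_frame("scene")[:,:,::-1];b=r.grab_frame("top")[:,:,::-1]
A=cv2.resize(a[120:360,180:480],None,fx=1.3,fy=1.8);A=cv2.resize(a[120:340,290:490],(400,440));B=cv2.resize(b[170:390,150:350],(400,440))
cv2.imwrite("pics/c1.png",np.hstack([A,B]));print(r.observe()["ee_pos"])
E
```

```text
[526.31347606 177.59421788 221.00015051]
```

View pics/c1.png

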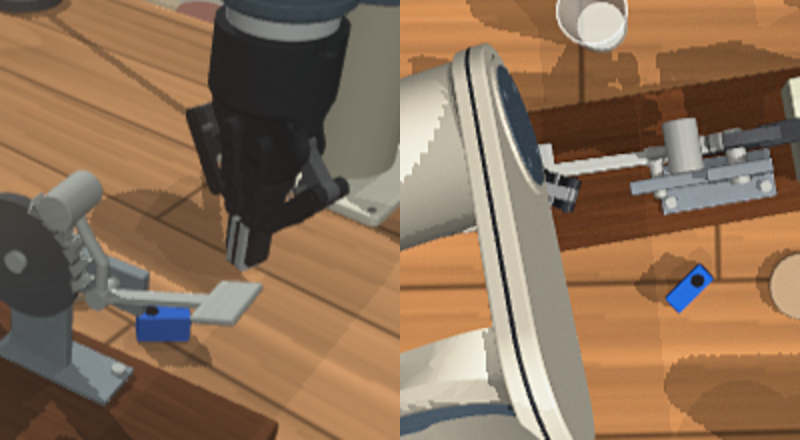

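The shut fingers are above the tab: fingertip at crop (240,262), tab at (228,302). Now pressing.

Emit:
apply_moves --deltas '[[[0,0,0],[0.3,-0.4,-1.0],0],[[0,0,0],[0,0,-1.5],0],[[0,0,0],[0,0,-1.2],0],[[0,0,0],[0,0,-1.2],0],[[0,0,0],[0,0,-1.2],0],[[0,0,0],[0,0,-1.2],0],[[0,0,0],[0,0,-1.2],0],[[0,0,0],[0,0,-1.0],0]]'

```text
t: 2.62
ee_pos: [529.8, 172.6, 124.7]
tool_rot: [0.145, 0.989, -0.0, -0.0]
force: [0.7, 0.1, -0.1]
gripper_width: 0.004
finger_force: 0.0
```

Emit:
apply_moves --deltas '[[[0,0,0],[0,0,-0.3],0],[[0,0,0],[0,0,0],0],[[0,0,0],[0,0,0],0],[[0,0,0],[0,0,0],0]]'

```text
t: 2.95
ee_pos: [530.7, 172.9, 123.9]
tool_rot: [0.145, 0.989, 0.0, 0.001]
force: [0.2, 0.2, -0.2]
gripper_width: -0.002
finger_force: 0.0
```

```bash
python3 - <<'E'
from cell import r
import cv2,numpy as np
a=r.grab_frame("scene")[:,:,::-1]
cv2.imwrite("pics/c2.png",cv2.resize(a[140:360,180:480],(600,440)));s=r.observe();print(s["ee_pos"],s["force"])
E
```

```text
[530.70450224 172.90135989 123.99674269] [-0.33481526  0.75343109 -0.97138842]
```

View pics/c2.png

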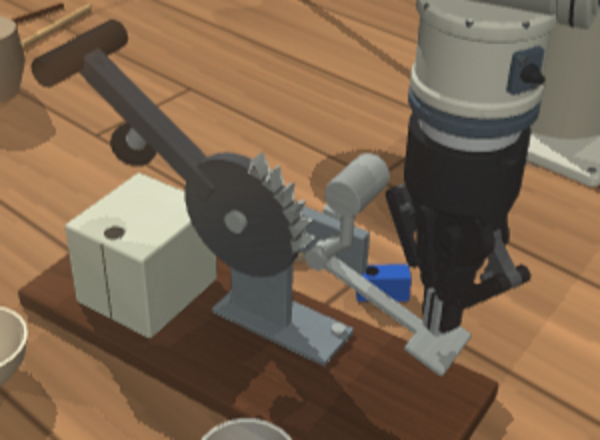

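The pawl is flipped free: weight over to the right, tab at crop (438,350) sloping down, force near zero. Next I go up and over to the handle.

Emit:
apply_moves --deltas '[[[0,0,0],[0,0.2,2.0],0],[[0,0,0],[0,0,3.6],0],[[0,0,0],[0,0,3.6],0],[[0,0,0],[0,0,3.6],0],[[0,0,0],[0,0,3.6],0],[[0,0,0],[0,-1.2,1.8],0],[[0,0,0],[0.5,-3.3,0],0],[[0,0,0],[0.5,-3.3,0],0]]'

```text
t: 3.67
ee_pos: [541.1, 96.9, 308.2]
tool_rot: [0.144, 0.99, 0.001, 0.003]
force: [1.0, 0.0, -0.6]
gripper_width: -0.002
finger_force: 0.0
```

Emit:
apply_moves --deltas '[[[0,0,0],[0.5,-3.5,0],0],[[0,0,0],[0.5,-3.5,0],0],[[0,0,0],[0.5,-3.5,0],0],[[0,0,0],[0.5,-3.5,0],0],[[0,0,0],[0.5,-3.5,0],0],[[0,0,0],[0.5,-3.5,0],0],[[0,0,0],[0.5,-3.5,0],0],[[0,0,0],[0.3,-1.7,0],0]]'

```text
t: 4.33
ee_pos: [578.4, -169.0, 306.2]
tool_rot: [0.146, 0.989, -0.001, 0.001]
force: [0.4, 0.1, 0.1]
gripper_width: 0.001
finger_force: 0.0
```

Emit:
apply_moves --deltas '[[[0,0,0],[0,0,0],0],[[0,0,0],[0,0,0],0],[[0,0,0],[0,0,0],0]]'

```text
t: 4.58
ee_pos: [578.0, -164.6, 305.6]
tool_rot: [0.145, 0.989, 0.0, 0.0]
force: [0.5, 0.4, 0.9]
gripper_width: -0.0
finger_force: 0.0
```

```bash
python3 - <<'E'
from cell import r
import cv2,numpy as np
a=r.grab_frame("scene")[:,:,::-1]
cv2.imwrite("pics/c3.png",cv2.resize(a[60:360,140:440],(600,600)));s=r.observe();print(s["ee_pos"],s["force"])
from h import *
q=[555.1,-5.1,.1484]
for l in np.arange(.5,1.06,.09):print(l.round(2),W(q,handle(l)).round(0))
E
```

```text
[ 577.98376913 -164.17533962  305.57783916] [-0.52972478  0.36338911 -0.13836532]
0.5 [ 579. -166.  249.]
0.59 [ 580. -174.  234.]
0.68 [ 581. -180.  218.]
0.77 [ 582. -186.  202.]
0.86 [ 583. -190.  185.]
0.95 [ 583. -192.  168.]
1.04 [ 583. -193.  151.]
```

View pics/c3.png

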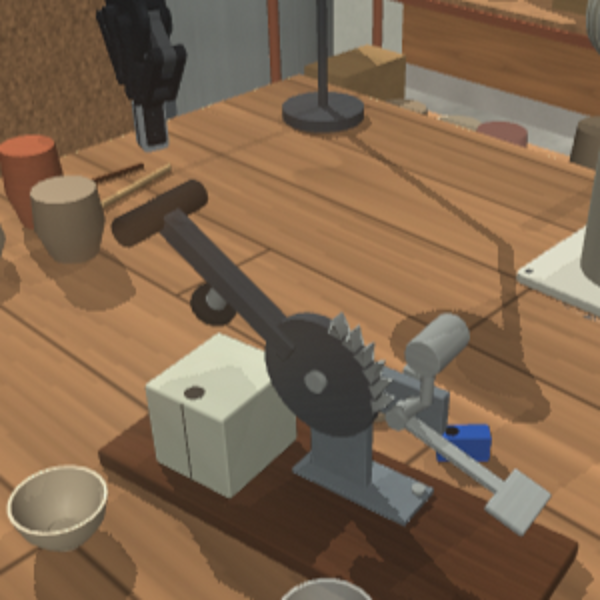

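Fingers are above the handle: tip at crop (152,145), handle at (160,212). The pawl is still free. Pushing along the arc.

Emit:
apply_moves --deltas '[[[0,0,0],[0.1,-0.2,-2.0],0],[[0,0,0],[0,-0.2,-1.5],0],[[0,0,0],[0,-0.1,-0.8],0],[[0,0,0],[0,-0.5,-0.8],0],[[0,0,0],[0.1,-0.4,-0.8],0],[[0,0,0],[0.1,-0.4,-0.8],0],[[0,0,0],[0.1,-0.3,-0.8],0],[[0,0,0],[0,-0.3,-0.8],0]]'

```text
t: 5.3
ee_pos: [582.5, -189.1, 223.3]
tool_rot: [0.144, 0.99, -0.001, 0.0]
force: [-1.5, -2.0, 7.6]
gripper_width: 0.003
finger_force: 3.3
```

Emit:
apply_moves --deltas '[[[0,0,0],[0,-0.3,-0.8],0],[[0,0,0],[0,-0.2,-0.8],0],[[0,0,0],[0,-0.2,-0.8],0],[[0,0,0],[0,-0.1,-0.8],0],[[0,0,0],[0,0,-0.8],0]]'

```text
t: 5.72
ee_pos: [584.0, -198.1, 184.1]
tool_rot: [0.144, 0.99, -0.001, 0.002]
force: [0.9, -4.7, 6.1]
gripper_width: 0.0
finger_force: 3.0
```

Emit:
apply_moves --deltas '[[[0,0,0],[0,0.1,-0.6],0],[[0,0,0],[0,0,-0.5],0],[[0,0,0],[0,0,-0.4],0],[[0,0,0],[0,0,-0.3],0],[[0,0,0],[0,0,0],0]]'

```text
t: 6.13
ee_pos: [583.4, -196.2, 165.3]
tool_rot: [0.144, 0.99, -0.001, 0.001]
force: [0.5, -0.8, 2.5]
gripper_width: -0.001
finger_force: 0.9
```

Emit:
apply_moves --deltas '[[[0,0,0],[0,0,-0.2],0],[[0,0,0],[0,0,-0.1],0],[[0,0,0],[0,0,0],0],[[0,0,0],[0,0,0],0]]'

```text
t: 6.47
ee_pos: [583.4, -196.3, 162.9]
tool_rot: [0.145, 0.989, -0.0, 0.001]
force: [0.5, -2.5, 7.8]
gripper_width: -0.002
finger_force: 4.1
```

Emit:
apply_moves --deltas '[[[0,0,0],[0,0,-0.2],0],[[0,0,0],[0,0,-0.1],0],[[0,0,0],[0,0,0],0],[[0,0,0],[0,0,0],0]]'

```text
t: 6.8
ee_pos: [583.6, -196.3, 162.5]
tool_rot: [0.145, 0.989, -0.0, 0.002]
force: [-6.9, 0.4, 27.5]
gripper_width: -0.001
finger_force: 14.0
```

The position stalled at 162.5 mm and the force rose to 27 N, so the foot is on the mould. Backing off upward.

Emit:
apply_moves --deltas '[[[0,0,0],[0,0,0.4],0],[[0,0,0],[0,0,0.8],0],[[0,0,0],[0,0,2.5],0],[[0,0,0],[0,0,3.5],0],[[0,0,0],[0,0,3.5],0],[[0,0,0],[0,0,2.0],0],[[0,0,0],[0,0,0],0],[[0,0,0],[0,0,0],0]]'

```text
t: 7.47
ee_pos: [582.5, -195.8, 286.5]
tool_rot: [0.145, 0.989, -0.0, 0.001]
force: [0.1, -0.1, -0.2]
gripper_width: -0.002
finger_force: 0.0
```

```bash
python3 - <<'E'
from h import *
import cv2
a=r.grab_frame("scene")[:,:,::-1]
cv2.imwrite("pics/c4.png",cv2.resize(a[120:360,140:460],(800,600)));s=r.observe();print(s["ee_pos"],s["force"])
q=[555.1,-5.1,.1484]
for l in(.97,1.01,1.047):print(l,[((proj("scene",W(q,handle(l,x)))-[140,120])*2.5).round(1) for x in(-45,45)])
E
```

```text
[ 581.6765032  -195.61479991  284.93859866] [-0.46984455 -0.05513009 -0.40988851]
0.97 [array([227.6, 184.9]), array([138.2, 239.8])]
1.01 [array([228.2, 193.6]), array([139.4, 248.8])]
1.047 [array([229. , 201.6]), array([140.8, 257.2])]
```

View pics/c4.png

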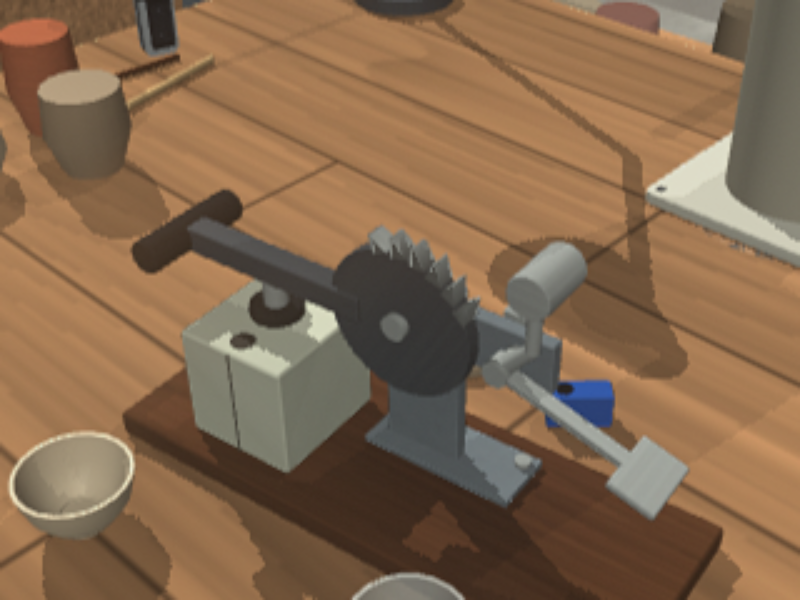

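The foot rests on the mould at (277,310), and the handle ends at (230,206) and (148,257) match lever 1.047. The pawl is free and the gripper is clear, so I'm handing in.

```bash
python3 -c "
from cell import r
print(r.close_job())"
```

```text
the job is handed in; nothing more can be done
None
```

I flipped the pawl free and pushed the lever down until its foot rested on the mould. The arm is clear of everything and the job is handed in at about 7.5 s; the hand-in returned no verdict.

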